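# Level the tin shelf

### The job

On the small wooden tin shelf, nudge the three food tins straight back until all stand upright in a row against the fence at the back of the board. Then take the black wing knob of the levelling foot at the right end, press it down until its springy foot is fully seated, and turn it until, with the foot pressed home, the bubble of the spirit level on the fence rests midway between its two black lines. Finish still gripping the knob and pressing it down, with the bubble centred; leave the other things on the worktop where they are.

Things in the scene. Friction and masses are not known exactly. Their poses are not given: they have to be found in the camera images.
- shelf_base: Fixed steel base strip of the tin shelf, 90 x 400 mm, flat on the worktop. Origin: centre of its underside. y runs along the shelf to its left end (fixed foot; hinge line at y = 195 mm, 30 mm up); x points square to the fence, away from the robot. The levelling foot stands at y = -170 mm. The shelf is turned up to 0.15 rad.
- fence_foot (a point): Point on the light wood shelf board: middle of the fence's front face, on the board's top, about 44 mm above the worktop. x square to the fence, away from the robot; y along it to the left; z up. Board 410 mm long, 136 mm deep in front of the 36 mm high fence. A tin touching the fence has its origin at x = -38 mm. Unpressed, the board slopes up to the right by 0.025 rad.
- tin_left: One of three alike food tins, an upright closed cylinder 75 mm across and 58 mm high, 0.19 to 0.33 kg, standing on the shelf board; the left one of the three as seen by the robot. Origin: centre of its underside.
- tin_mid: One of three alike food tins, an upright closed cylinder 75 mm across and 58 mm high, 0.19 to 0.33 kg, standing on the shelf board; the middle one of the three as seen by the robot. Origin: centre of its underside.
- tin_right: One of three alike food tins, an upright closed cylinder 75 mm across and 58 mm high, 0.19 to 0.33 kg, standing on the shelf board; the right one of the three as seen by the robot. Origin: centre of its underside.
- knob_grip (a point): Where the TCP goes to grip the wing knob, on the screw's axis. The wing is a black upright blade 46 mm long along this point's x, 14 mm thick along y (pinch along y from above), from 19 mm below this point (top of a round flange 60 mm across, where fingertips can press) to 9 mm above it. Turns with the knob. Height about 94 mm unpressed, 81 mm seated, however it is turned.
- screw: The whole screw foot with its black wing knob (pad, shaft, flange, wing); origin on its axis, 51 mm below the gripping place. Turned clockwise as seen from above it raises the right end of the board. It has room for at least 0.4 rad anticlockwise and 2.2 rad clockwise; turning takes about 0.15 N m and it stays where it is left.
- press (a joint): How far the levelling foot is pressed down, rad about the hinge line at the shelf's left end: 0 = sprung up, 0.036 = fully seated on a hard stop, about 13 mm lower at the knob. The push at the knob is about 3 N to start and 7 N to seat (8 to 20 N holds it); it springs up when let go.
- bubble (a joint): Spirit level bubble, m along the vial from its middle, positive to the right (knob) end, range +-0.036. It goes to the higher end, settling in 1 s. Only the reading with the foot seated counts: foot up, it lies far right; seated at the start, 10 to 34 mm left. Seated, it moves about 22 mm right per rad of clockwise turn; 0.5 to 1.5 rad clockwise is needed.
- vial_mid (a point): Top of the vial at its middle, midway between the two black lines. The vial is a yellow-green tube 14 mm thick, 100 mm long, lying along the top of the fence; the lines are 24 mm apart, the white bubble 16 mm long.
- garlic: Bystander: a garlic bulb, 50 mm, right of the shelf. Origin: underside centre.
- timer: Bystander: a wind-up kitchen timer, 67 mm across, 58 mm high, left of the shelf. Origin: underside centre.
- onion: Bystander: an onion, 85 mm, far left. Origin: underside centre.
- lemon: Bystander: a lemon, 72 mm, far right. Origin: underside centre.
Mind the look-alikes: they are no part of the job. What is shaped like the tin_left but turquoise is not meant.

How it is judged:
By the outcome, as a careful person would: the job done as asked, in the order asked, and still so for the second after the job is handed in, while the arm keeps its last pose, push and grip.
It also fails if it takes over 64 s, if anything falls off the work surface, if the arm or the gripper's body presses on something with over 40 N, if the wrist force passes 120 N, or if a joint passes its speed limit or range.

### The arm

A 6-joint arm with a two-finger parallel gripper is mounted at the origin on a cart in front of the work surface, level with it; the furniture and walls round the work are solid. World frame = base frame: x ahead of the robot, y to its left, z up, the work surface at z = 0. Lengths are in m, angles in rad, forces in N, time in s.
With the tool pointing down it reaches from about 0.425 to 1.125 m from the base axis. Payload 14.9 kg.
Tool frame: the origin (TCP) lies between the finger pads, 19 mm behind the fingertips; this is the grasp point; z points along the fingers, y is the line along which they close (so a half turn about z gives the same grasp; the last joint's range is limited). The gripper opens to 91 mm and grips with 3 to 60 N. Pads are 32 mm wide; open, the fingers measure 118 mm over their backs; the gripper's body (76 mm by 178 mm) begins 60 mm behind the grasp point.
Start: joints at [-1.263, 0.379, 1.734, -0, 1.028, -0.033], TCP at [0.234, -0.66, 0.233] pointing down, gripper open.
Joint ranges: [-2.77, 2.77], [-0.74, 2.19], [0, 2.66], [-1.06, 4.2], [0.31, 2.87], [-3.08, 3.08]. Speed limits (rad/s): [1.89, 1.89, 2.39, 3.14, 3.14, 3.14].

### API

Orientations are given as a unit quaternion [w, x, y, z].
In Python, from rig import r, camera, camera_model gives the robot as it stands.
- The arm moves only by the shell command python3 -m crank 'ROWS' [OPENING] [FORCE]. ROWS is a JSON object whose one key "plan" holds a list of rows, each a list of 2 entries, a list of its own where there are three numbers: the shift along the tool's x, y, z in m, then the turn about the tool's z in degrees. A call has 1 to 5 rows; each row is the pose to reach, as a shift and turn from the pose commanded when the call began, along the tool's axes at that moment; what a row does not reach only later rows make up. A row lasts 1/12 s, in which the tool goes at most 41.7 mm and 7.16 degrees, less where a joint would pass 70% of its speed; a pose out of reach is approached as far as the arm can. A call with a gripper value outside its range is refused whole. OPENING is the opening, from -1 (shut) to 1 (fully open), set as the call begins (- or left out, the last holds). The fingers move at their own pace and stop on an object; FORCE is the grip in N (left out, the last holds). Time passes only in rows, so rows that repeat a pose let the fingers close. It gives the time, the measured TCP pose, the force, the opening and the grip force at its end, in the units of the state.
- r.get_obs(): the state, without advancing time (a new reading comes with each control period).
- camera(name): name is "scene" or "top"; returns the picture (420x560x3 uint8, red, green, blue); there is no depth.
- camera_model(name): a dict with "fx", "fy", "cx", "cy" (pixels), "dist_coeffs" ([k1, k2, p1, p2, k3] as OpenCV has them; the pictures are not rectified), "R" (3x3) and "t" (3): a world point X has camera coordinates R X + t. Camera axes: x right, y down, z forward; pixel columns grow to the right and rows downward; lengths in m; the calibration is good to about 2 mm. A picture is of the moment at which its call begins. camera_model takes no time and is no camera call.
- r.job_done(): hands the job in; it is judged then, once.
The state is a dict: "clock": time; "joint_positions": joint angles; "dq": joint speeds; "effort": joint torques, N m; "tool_pos": TCP position; "tcp_rot": TCP orientation; "contact_force": force on the tool from outside, world axes, zero at the start; "torque": the same for the moment, N m; "width": finger opening in m; "grip_force": force on a finger pad.
Only numpy, scipy, OpenCV 4.12 (cv2) and the standard library are available. Lean on these libraries where they do the work, as an engineer would, in place of code of your own. Each camera call takes 0.05 s, during which the arm holds its last target. There are 200 camera calls.

## Working session

There is one attempt and no reset: what is moved stays moved. The work goes in short steps, Python scripts to look and compute and a shell command to move; the robot and the scene stay as the last step left them, time stands still between calls to the robot, and variables do not carry over. Pictures are saved under pics/ and viewed, at most 13 in all, crops included, and the job is handed in when it is done.

```bash
ls; mkdir -p pics
python3 - <<'E'
from rig import r,camera,camera_model
import cv2,numpy as np
for n in("scene","top"):
    im=camera(n);cv2.imwrite(f"pics/{n}0.png",im[...,::-1]);m=camera_model(n)
    R=np.array(m["R"]);print(n,m["fx"],m["dist_coeffs"],"pos",-R.T@np.array(m["t"]),"fwd",R[2],"right",R[0])
o=r.get_obs();print(o)
E
```

```text
pics
scene 540.9089612961377 [0.06860712 0.         0.         0.         0.        ] pos [-0.90867193 -0.82620605  1.3859536 ] fwd [ 0.64323061  0.41068245 -0.64621537] right [ 0.53199153 -0.84670636 -0.00856402]
top 509.0490380852525 [-0.03229246  0.          0.          0.          0.        ] pos [0.12124407 0.01263078 1.77768887] fwd [ 0.15483553 -0.01066757 -0.98788267] right [ 0.02378038 -0.99961174  0.01452144]
{'clock': 0.1, 'joint_positions': array([-1.26331728e+00,  3.79363766e-01,  1.73468824e+00, -2.42582194e-06,
        1.02849298e+00, -3.33000454e-02]), 'dq': array([-0.00124321, -0.00208486, -0.00132128, -0.00011435, -0.0014738 ,
        0.00129285]), 'effort': array([-1.13697433e-04, -7.65042400e+01, -4.35293305e+01,  6.51927525e-02,
        3.97909724e-02, -2.01960398e-05]), 'tool_pos': array([ 0.2338533 , -0.65944643,  0.2321654 ]), 'tcp_rot': array([-4.71556134e-04,  9.85518570e-01,  1.69566867e-01, -6.61018584e-05]), 'contact_force': array([-0.39171919, -0.74362748, -0.16945433]), 'torque': array([ 0.0276811 , -0.00835716, -0.00772826]), 'grip_force': 0.0, 'width': 0.09151014364350929}
```

View pics/scene0.png

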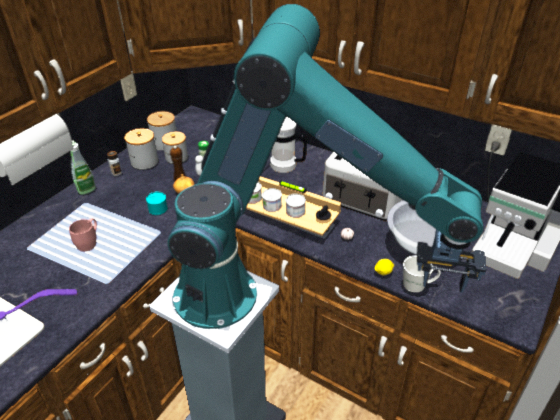

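View pics/top0.png

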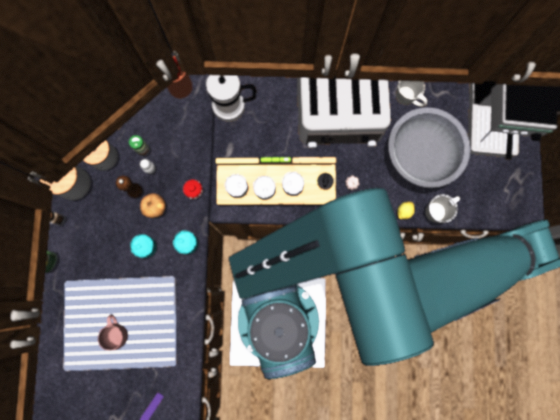

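The top view shows three white-lidded tins at (236,185), (264,187) and (293,183). The black knob is at (325,181) and the vial at (275,159). The look-alikes are turquoise tins at (142,246) and (185,242), plus a red timer at (192,188). I choose the three tins on the board and will check them in a close crop.

```bash
cat > h.py <<'E'
import numpy as np,cv2
from rig import r,camera,camera_model
def ray(n,uv):
    m=camera_model(n);K=np.array([[m["fx"],0,m["cx"]],[0,m["fy"],m["cy"]],[0,0,1]])
    p=cv2.undistortPoints(np.array([[uv]],float),K,np.array(m["dist_coeffs"]))[0,0]
    R=np.array(m["R"]);return -R.T@np.array(m["t"]),R.T@np.array([p[0],p[1],1])
def at(n,uv,z):
    c,d=ray(n,uv);return c+d*(z-c[2])/d[2]
def proj(n,X):
    m=camera_model(n);K=np.array([[m["fx"],0,m["cx"]],[0,m["fy"],m["cy"]],[0,0,1]])
    return cv2.projectPoints(np.atleast_2d(np.array(X,float)),cv2.Rodrigues(np.array(m["R"]))[0],np.array(m["t"]),K,np.array(m["dist_coeffs"]))[0][:,0]
def crop(n,x,y,w,h,s,name,im=None):
    im=camera(n) if im is None else im
    c=cv2.resize(im[y:y+h,x:x+w],None,fx=s,fy=s,interpolation=cv2.INTER_CUBIC)
    cv2.imwrite(f"pics/{name}.png",c[...,::-1]);return im
E
python3 - <<'E'
from h import *
im=crop("top",205,145,160,75,5,"c1")
for p in[(236,185),(264,187),(293,183)]:print(at("top",p,.105))
print(at("top",(325,181),.103), at("top",(275,159),.09))
E
```

```text
[0.44767288 0.15250562 0.105     ]
[0.44334312 0.05874456 0.105     ]
[ 0.45955917 -0.03793633  0.105     ]
[ 0.46970117 -0.14539646  0.103     ] [0.54422511 0.02460995 0.09      ]
```

View pics/c1.png

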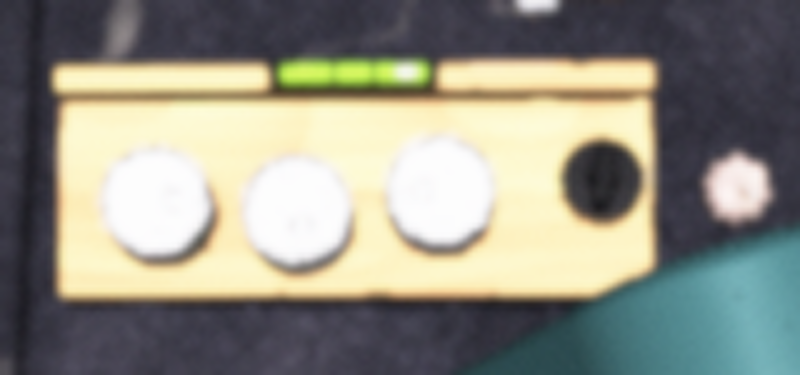

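The crop confirms three white-lidded tins on the board, with the black flange and wing at crop (602,180), i.e. full-image (325,181). The bubble is at the right end of the vial, as expected with the foot up. Next I refine the centres, the fence line and the wing angle.

Run:
```python
from h import *
im=camera("top");hsv=cv2.cvtColor(im,cv2.COLOR_RGB2HSV)
s=im[145:220,205:350].astype(int)
w=((s.min(2)>165)).astype(np.uint8)
n,l,st,c=cv2.connectedComponentsWithStats(w)
for i in range(1,n):
    if st[i,4]>60:
        p=c[i]+[205,145];print("tin",p,st[i],at("top",p,.102))
b=(s.max(2)<75).astype(np.uint8);b[:,:105]=0;b[:22]=0;b[50:]=0;b[:,128:]=0
ys,xs=np.nonzero(b);p=np.array([xs.mean()+205,ys.mean()+145]);print("flange",p,b.sum(),xs.min(),xs.max(),ys.min(),ys.max(),at("top",p,.08))
# fence dark line between fence & board: min brightness per column, subpixel
g=s.sum(2);pts=[]
for x in list(range(14,40))+list(range(86,112)):
    col=g[15:24,x].astype(float);k=col.argmin();
    if 0<k<8:
        a,bb,d=col[k-1:k+2];k=k+.5*(a-d)/(a-2*bb+d+1e-9)
    pts.append(at("top",(x+205,k+15+145),.044)[:2])
pts=np.array(pts);f=np.polyfit(pts[:,1],pts[:,0],1);print("fence x=",f,"yaw",-np.arctan(f[0]),"res",np.std(pts[:,0]-np.polyval(f,pts[:,1])))
lo=np.array([[-.2,0]])
print([proj("scene",[.47,-.145,.095])])
u,v=proj("scene",[.47,-.145,.095])[0].astype(int)
a=im[167:195,311:341].astype(float);sc=camera("scene")[v-20:v+20,u-25:u+25].astype(float)
A=[cv2.resize(np.clip(q*k,0,255).astype(np.uint8),(380,380),interpolation=cv2.INTER_CUBIC) for q,k in((a,2.5),(sc,2.0))]
cv2.imwrite("pics/k.png",np.hstack(A)[...,::-1])
```

```text
tin [313.93630573 159.57961783] [ 88  13  42   4 157] [ 0.54283435 -0.1072183   0.102     ]
tin [236.5375 160.4625] [ 12  14  41   4 160] [0.5326286  0.15417833 0.102     ]
tin [272.37438038 183.54369945] [  12   20  118   38 3833] [0.45645972 0.0311109  0.102     ]
flange [325.02684564 180.53691275] 149 114 126 29 42 [ 0.47609852 -0.14764118  0.08      ]
fence x= [-0.03277134  0.54005461] yaw 0.032759617612207984 res 0.0006162361720183133
[array([[321.66954843, 210.74330746]])]
```

View pics/k.png

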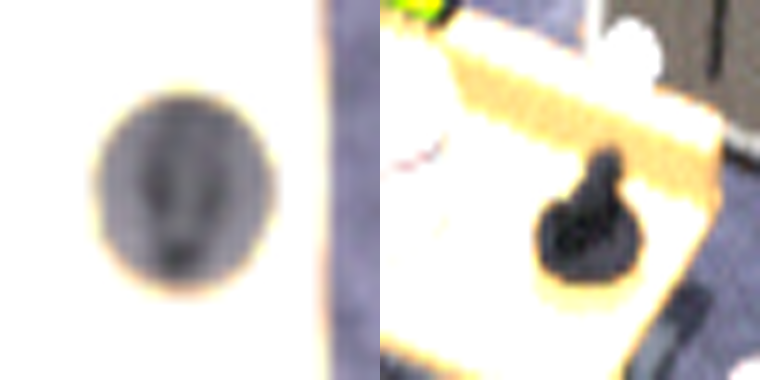

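The wing blade lies nearly along world x (image vertical, centred near full-image (325,181)), so it can be pinched along y. Next come precise tin circles.

```bash
cat > tins.py <<'E'
from h import *
def tins(im=None,verbose=True):
    im=camera("top") if im is None else im
    s=im[145:220,205:312];hsv=cv2.cvtColor(s,cv2.COLOR_RGB2HSV)
    w=((hsv[...,1]<45)&(hsv[...,2]>170)).astype(np.uint8)
    n,l,st,c=cv2.connectedComponentsWithStats(w);out=[]
    for i in range(1,n):
        if st[i,4]>150:
            q=[];cs=cv2.findContours((l==i).astype(np.uint8),0,2)[0]
            h=cv2.convexHull(max(cs,key=len));(cc,rr)=cv2.minEnclosingCircle(h)
            P=at("top",c[i]+[205,145],.102);out.append((P,c[i]+[205,145],st[i],rr))
    return sorted(out,key=lambda o:-o[0][1])
if __name__=="__main__":
    import sys
    o=r.get_obs();print(o["clock"],o["tool_pos"])
    for P,c,s,rr in tins():print(P.round(4),c.round(2),s,round(rr,1),"fencegap",round((.54005-.0328*P[1]-P[0])*1000-38,1))
E
python3 tins.py
python3 - <<'E'
from h import *
from scipy.spatial.transform import Rotation as Ro
o=r.get_obs();q=o["tcp_rot"];print(Ro.from_quat(q[[1,2,3,0]]).as_matrix().round(3))
E
```

```text
0.25 [ 0.23389087 -0.65959076  0.23244045]
[0.463  0.1537 0.102 ] [235.9  180.67] [ 14  22  38  29 569] 20.0 fencegap 34.0
[0.4582 0.0064 0.102 ] [279.74 183.23] [ 48  26  59  27 964] 29.7 fencegap 43.7
[[ 0.942  0.334 -0.   ]
 [ 0.334 -0.942  0.   ]
 [ 0.    -0.    -1.   ]]
```

```bash
cat > tins.py <<'E'
from h import *
def tins():
    s=camera("top")[145:220,205:312]
    S=cv2.resize(s,None,fx=8,fy=8,interpolation=cv2.INTER_CUBIC)
    g=cv2.GaussianBlur(S[...,2],(9,9),2)   # blue: wood dark, lids bright
    C=cv2.HoughCircles(g,cv2.HOUGH_GRADIENT_ALT,1.5,100,param1=100,param2=.5,minRadius=70,maxRadius=105)
    C=[] if C is None else C[0]
    return sorted([((c[:2]+.5)/8-.5+[205,145],c[2]/8) for c in C],key=lambda o:o[0][0])
if __name__=="__main__":
    o=r.get_obs();print(o["clock"],o["tool_pos"].round(4))
    for c,rr in tins():
        P=at("top",c,.102);print(P.round(4),c.round(2),rr.round(2),"gap mm",round((.54005-.0328*P[1]-P[0])*1000-38,1))
E
python3 tins.py
```

```text
0.3 [ 0.2339 -0.6596  0.2325]
```

```bash
sed -i 's/cv2.HOUGH_GRADIENT_ALT,1.5,100,param1=100,param2=.5/cv2.HOUGH_GRADIENT,1,140,param1=60,param2=12/' tins.py; python3 tins.py
python3 - <<'E'
from h import *
for t in((.448,.1525),(.443,.0587),(.4596,-.038)):
    print(proj("top",[*t,.102]))
im=camera("top")
print(im[185,220:305].tolist()[::2])
E
```

```text
0.35 [ 0.2339 -0.6597  0.2326]
[0.4466 0.151  0.102 ] [236.5 185.5] 9.9 gap mm 50.5
[0.3562 0.0658 0.102 ] [261.12 212.88] 9.89 gap mm 143.7
[0.4486 0.0598 0.102 ] [263.75 185.62] 11.48 gap mm 51.5
[ 0.4579 -0.0347  0.102 ] [292.   183.62] 9.77 gap mm 45.2
[[236.07363231 185.07768117]]
[[264.0298686  187.27099475]]
[[292.98847725 183.16517616]]
[[252, 237, 185], [252, 236, 184], [250, 238, 214], [246, 244, 243], [253, 252, 253], [253, 253, 253], [253, 253, 253], [253, 253, 253], [252, 252, 253], [251, 251, 252], [252, 252, 253], [252, 252, 253], [250, 250, 251], [221, 218, 218], [231, 200, 154], [252, 237, 186], [251, 238, 202], [245, 242, 241], [252, 252, 253], [253, 253, 253], [253, 253, 253], [253, 253, 253], [253, 253, 253], [253, 253, 253], [253, 253, 253], [252, 251, 252], [252, 252, 253], [246, 241, 238], [251, 238, 195], [253, 242, 194], [251, 239, 190], [235, 226, 207], [249, 249, 249], [252, 251, 252], [251, 251, 252], [251, 251, 251], [253, 252, 253], [253, 253, 253], [253, 253, 253], [253, 252, 253], [253, 252, 253], [243, 241, 242], [246, 234, 195]]
```

```bash
cat > tins.py <<'E'
from h import *
def tins():
    s=camera("top")[165:205,212:310]
    n,l,st,c=cv2.connectedComponentsWithStats((s[...,2]>220).astype(np.uint8))
    return sorted([(c[i]+[212,165],st[i,2:]) for i in range(1,n) if st[i,4]>150],key=lambda o:o[0][0])
if __name__=="__main__":
    o=r.get_obs();print(o["clock"],o["tool_pos"].round(4))
    for c,st in tins():
        P=at("top",c,.102);print(P.round(4),c.round(2),st,"gap mm",round((.54005-.0328*P[1]-P[0])*1000-38,1))
E
python3 tins.py
```

```text
0.45 [ 0.2339 -0.6597  0.2327]
[0.4516 0.155  0.102 ] [235.36 184.01] [ 21  22 367] gap mm 45.4
[0.4479 0.0593 0.102 ] [263.9  185.84] [ 22  21 371] gap mm 52.2
[ 0.4644 -0.0353  0.102 ] [292.22 181.75] [ 23  21 380] gap mm 38.8
```

```bash
cat > to.py <<'E'
# usage: to.py x y z yaw -> remaining shift in tool axes (mm), turn in deg
import sys
from h import *
from scipy.spatial.transform import Rotation as Ro
x,y,z,yaw=map(float,sys.argv[1:])
o=r.get_obs();q=o["tcp_rot"];M=Ro.from_quat(q[[1,2,3,0]]).as_matrix()
d=M.T@(np.array([x,y,z])-o["tool_pos"]);cur=np.arctan2(M[1,0],M[0,0])
print("shift mm",(d*1000).round(1),"turn",round(np.degrees(cur-yaw),1),"q",o["joint_positions"].round(2),"t",o["clock"])
E
python3 to.py .44 -.3 .20 .033; python3 to.py .4634 -.037 .20 .033
```

```text
shift mm [ 314.4 -270.2   32.7] turn 17.6 q [-1.26  0.38  1.73 -0.    1.03 -0.03] t 0.5
shift mm [ 424.4 -510.2   32.7] turn 17.6 q [-1.26  0.38  1.73 -0.    1.03 -0.03] t 0.5
```

```bash
python3 -m crank '{"plan":[[[0.031,-0.027,0.003],3.5],[[0.062,-0.054,0.006],7],[[0.093,-0.081,0.009],10.5],[[0.125,-0.108,0.012],14],[[0.157,-0.135,0.016],17.6]]}' 0.824 6 && python3 to.py .44 -.3 .20 .033
```

```text
clock: 0.92
tool_pos: [0.337, -0.479, 0.2169]
tcp_rot: [0.0, 1.0, 0.015, 0.0]
contact_force: [2.0, -1.0, -0.3]
width: 0.0831
grip_force: 0.0
shift mm [ 108.3 -175.9   16.9] turn -0.2 q [-1.    0.22  1.98  0.    0.94  0.54] t 0.9167
```

```bash
python3 -m crank '{"plan":[[[0.021,-0.035,0.003],0],[[0.042,-0.07,0.006],0],[[0.063,-0.105,0.01],0],[[0.085,-0.14,0.013],0],[[0.108,-0.175,0.016],0]]}' && python3 -m crank '{"plan":[[[0.006,-0.04,0],0],[[0.01,-0.08,0],0],[[0.014,-0.12,0],0],[[0.017,-0.16,0],0],[[0.02,-0.2,0],0]]}' && python3 to.py .4634 -.037 .15 .033
```

```text
clock: 1.33
tool_pos: [0.4389, -0.3006, 0.2009]
tcp_rot: [0.0, 1.0, 0.017, 0.0]
contact_force: [1.0, -1.1, 0.2]
width: 0.083
grip_force: 0.0
clock: 1.75
tool_pos: [0.4514, -0.1, 0.2011]
tcp_rot: [0.0, 1.0, 0.017, 0.0]
contact_force: [1.2, -0.4, -0.3]
width: 0.0835
grip_force: 0.0
shift mm [ 14.1 -62.6  51.1] turn 0.0 q [-0.27  0.04  2.22 -0.    0.88  1.27] t 1.75
```

```bash
python3 -m crank '{"plan":[[[0.007,-0.031,0.025],0],[[0.0141,-0.0626,0.05],0],[[0.0141,-0.0626,0.065],0],[[0.0141,-0.0626,0.065],0],[[0.0141,-0.0626,0.065],0]]}' && python3 to.py .4634 -.037 .075 .033
python3 - <<'E'
from h import *
crop("scene",200,130,180,120,4,"s1"); crop("top",205,125,160,100,5,"t1")
print(proj("scene",[[.4644,-.0353,.102],[.4479,.0593,.102]]))
E
```

```text
clock: 2.17
tool_pos: [0.4634, -0.0387, 0.1357]
tcp_rot: [-0.0, 1.0, 0.017, -0.001]
contact_force: [-0.7, -0.0, 0.2]
width: 0.0831
grip_force: 0.0
shift mm [ 0.2 -1.7 60.7] turn 0.1 q [-0.13  0.16  2.24 -0.    0.74  1.4 ] t 2.1667
[[295.36577675 200.31480536]
 [271.83318519 194.47449728]]
```

View pics/s1.png

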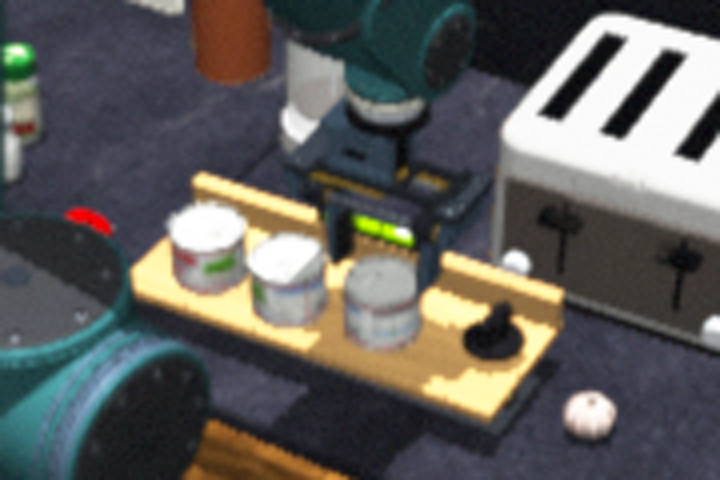

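The scene view shows the gripper above the right tin, lid at crop (382,275), i.e. full-image (295.5,199), which matches the prediction. The fingers straddle it, so I descend.

```bash
python3 -m crank '{"plan":[[[0,-0.0015,0.012],0],[[0,-0.0015,0.024],0],[[0,-0.0015,0.036],0],[[0,-0.0015,0.036],0]]}' && python3 -m crank '{"plan":[[[0,0,0.01],0],[[0,0,0.02],0],[[0,0,0.02],0]]}' && python3 tins.py
```

```text
clock: 2.6
tool_pos: [0.4632, -0.0381, 0.0994]
tcp_rot: [-0.0, 1.0, 0.016, -0.0]
contact_force: [-0.8, -0.0, -0.6]
width: 0.0832
grip_force: 0.0
clock: 2.85
tool_pos: [0.463, -0.0375, 0.0788]
tcp_rot: [-0.0, 1.0, 0.017, -0.001]
contact_force: [0.0, 0.1, -1.7]
width: 0.0833
grip_force: 0.0
2.85 [ 0.463  -0.0375  0.0788]
[0.4513 0.1548 0.102 ] [235.43 184.09] [ 21  21 360] gap mm 45.7
[0.452  0.0745 0.102 ] [259.39 184.5 ] [ 14  19 173] gap mm 47.6
```

```bash
python3 -m crank '{"plan":[[[0,0,0],0],[[0,0,0],0],[[0,0,0],0],[[0,0,0],0],[[0,0,0],0]]}' -1 6
```

```text
clock: 3.32
tool_pos: [0.4637, -0.0373, 0.0801]
tcp_rot: [0.0, 1.0, 0.017, 0.0]
contact_force: [0.2, -0.1, 0.2]
width: 0.0759
grip_force: 6.0
```

```bash
python3 -m crank '{"plan":[[[0.005,0,0],0],[[0.01,0,0],0],[[0.015,0,0],0],[[0.02,0,0],0],[[0.025,0,0],0]]}' && python3 -m crank '{"plan":[[[0.003,0,0],0],[[0.006,0,0],0],[[0.009,0,0],0]]}'
```

```text
clock: 3.73
tool_pos: [0.4891, -0.0364, 0.0798]
tcp_rot: [-0.0, 1.0, 0.017, -0.0]
contact_force: [-2.7, -0.7, 2.0]
width: 0.0757
grip_force: 6.0
clock: 3.98
tool_pos: [0.4977, -0.0361, 0.0798]
tcp_rot: [-0.0, 1.0, 0.017, -0.0]
contact_force: [-3.3, 0.1, 2.8]
width: 0.0763
grip_force: 6.0
```

```bash
python3 -m crank '{"plan":[[[0.002,0,0],0],[[0.004,0,0],0],[[0.006,0,0],0]]}' && python3 -m crank '{"plan":[[[0.001,0,0],0],[[0.002,0,0],0],[[0.003,0,0],0]]}'&& python3 -m crank '{"plan":[[[0.001,0,0],0],[[0.002,0,0],0],[[0.003,0,0],0]]}'
```

```text
clock: 4.23
tool_pos: [0.5029, -0.0359, 0.0796]
tcp_rot: [-0.0, 1.0, 0.017, -0.001]
contact_force: [-7.5, 0.4, 1.6]
width: 0.0763
grip_force: 6.0
clock: 4.48
tool_pos: [0.5054, -0.0358, 0.0793]
tcp_rot: [-0.0, 1.0, 0.017, -0.001]
contact_force: [-6.9, -0.2, 1.5]
width: 0.0765
grip_force: 6.0
clock: 4.73
tool_pos: [0.5083, -0.0357, 0.0793]
tcp_rot: [-0.0, 1.0, 0.017, -0.001]
contact_force: [-8.0, -1.7, 0.5]
width: 0.0758
grip_force: 6.0
```

Fence contact shows as a plateau near 7.5 N at x≈0.502, as predicted. I release, rise and go to the left tin.

```bash
python3 -m crank '{"plan":[[[0,0,0],0],[[0,0,0],0],[[0,0,-0.02],0],[[0,0,-0.05],0],[[0,0,-0.07],0]]}' 0.824 && python3 tins.py; python3 to.py .451 .1565 .15 .033
```

```text
clock: 5.15
tool_pos: [0.5102, -0.0358, 0.1516]
tcp_rot: [0.0, 1.0, 0.017, 0.001]
contact_force: [0.3, 0.4, -0.1]
width: 0.0833
grip_force: 0.0
5.15 [ 0.5102 -0.0358  0.1516]
[0.4513 0.1549 0.102 ] [235.4 184.1] [ 21  21 360] gap mm 45.7
shift mm [ -54.6 -194.4    4.4] turn 0.0 q [-0.12  0.2   2.15  0.    0.79  1.42] t 5.2
```

```bash
python3 -m crank '{"plan":[[[-0.01,-0.039,0],0],[[-0.02,-0.078,0],0],[[-0.032,-0.117,0],0],[[-0.043,-0.156,0],0],[[-0.054,-0.194,0]
,0]]}' && python3 to.py .451 .1565 .136 .033
python3 - <<'E'
from h import *
crop("scene",200,130,180,120,4,"s2")
E
```

```text
clock: 5.62
tool_pos: [0.4486, 0.1581, 0.1501]
tcp_rot: [-0.0, 1.0, 0.017, 0.001]
contact_force: [1.1, 0.3, -0.2]
width: 0.0836
grip_force: 0.0
shift mm [ 2.4  1.6 14.1] turn 0.0 q [0.29 0.15 2.22 0.   0.77 1.83] t 5.6167
```

View pics/s2.png

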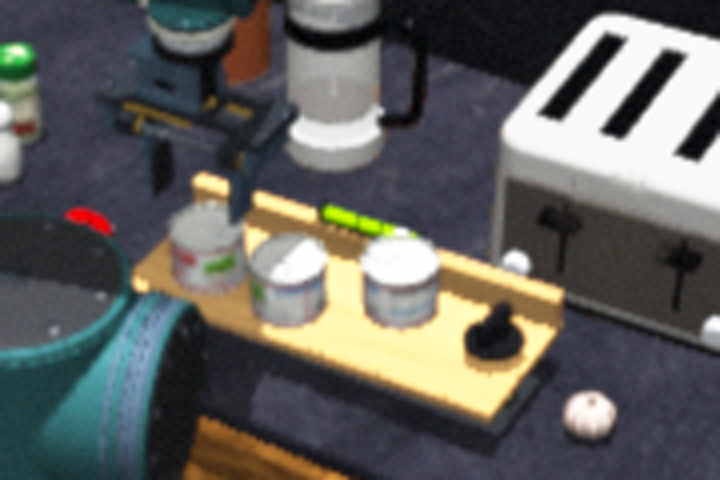

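The right tin stands upright against the fence, lid at crop (400,260). The gripper is above the left tin, so I descend.

```bash
python3 -m crank '{"plan":[[[0.001,0.001,0.014],0],[[0.001,0.001,0.026],0],[[0.001,0.001,0.036],0],[[0.001,0.001,0.036],0]]}' && python3 to.py .451 .1565 .078 .033
```

```text
clock: 6.0
tool_pos: [0.4493, 0.1551, 0.1122]
tcp_rot: [0.0, 1.0, 0.017, -0.001]
contact_force: [0.5, 0.1, -0.6]
width: 0.0832
grip_force: 0.0
shift mm [ 1.8 -1.3 34.2] turn 0.0 q [0.28 0.23 2.23 0.   0.69 1.82] t 6.0
```

```bash
python3 -m crank '{"plan":[[[0.001,-0.001,0.01],0],[[0.001,-0.001,0.02],0],[[0.001,-0.001,0.03],0],[[0.001,-0.001,0.034],0],[[0.001,-0.001,0.034],0]]}' && python3 -m crank '{"plan":[[[0,0,0],0],[[0,0,0],0],[[0,0,0],0],[[0,0,0],0],[[0,0,0],0]]}' -1 6
```

```text
clock: 6.42
tool_pos: [0.4504, 0.1561, 0.0786]
tcp_rot: [0.0, 1.0, 0.017, -0.001]
contact_force: [-1.1, 0.6, -0.6]
width: 0.0833
grip_force: 0.0
clock: 6.83
tool_pos: [0.4511, 0.1564, 0.0801]
tcp_rot: [-0.0, 1.0, 0.017, 0.0]
contact_force: [0.8, -0.5, -2.0]
width: 0.076
grip_force: 5.9
```

```bash
python3 -m crank '{"plan":[[[0.006,0,0],0],[[0.012,0,0],0],[[0.018,0,0],0],[[0.024,0,0],0],[[0.03,0,0],0]]}' && python3 -m crank '{"plan":[[[0.003,0,0],0],[[0.006,0,0],0],[[0.009,0,0],0]]}' && python3 -m crank '{"plan":[[[0.002,0,0],0],[[0.004,0,0],0],[[0.006,0,0],0]]}' && python3 -m crank '{"plan":[[[0.001,0,0],0],[[0.002,0,0],0],[[0.003,0,0],0]]}' && python3 -m crank '{"plan":[[[0.001,0,0],0],[[0.002,0,0],0],[[0.003,0,0],0]]}'
```

```text
clock: 7.25
tool_pos: [0.4819, 0.1574, 0.0798]
tcp_rot: [-0.0, 1.0, 0.017, 0.0]
contact_force: [0.4, -0.9, -1.6]
width: 0.0756
grip_force: 6.0
clock: 7.5
tool_pos: [0.4901, 0.1577, 0.0798]
tcp_rot: [0.0, 1.0, 0.017, -0.0]
contact_force: [-1.8, 0.5, 0.0]
width: 0.0762
grip_force: 6.0
clock: 7.75
tool_pos: [0.4951, 0.1577, 0.0795]
tcp_rot: [0.0, 1.0, 0.017, -0.001]
contact_force: [-7.3, -0.4, 1.7]
width: 0.0759
grip_force: 6.0
clock: 8.0
tool_pos: [0.4976, 0.1577, 0.0793]
tcp_rot: [0.0, 1.0, 0.017, -0.002]
contact_force: [-7.4, -0.7, 0.3]
width: 0.0756
grip_force: 6.0
clock: 8.25
tool_pos: [0.5005, 0.1578, 0.0793]
tcp_rot: [0.0, 1.0, 0.017, -0.002]
contact_force: [-7.3, -1.4, -0.2]
width: 0.0753
grip_force: 6.0
```

```bash
python3 -m crank '{"plan":[[[0,0,0],0],[[0,0,0],0],[[0,0,-0.02],0],[[0,0,-0.05],0],[[0,0,-0.07],0]]}' 0.824 && python3 to.py .448 .0593 .13 .033
```

```text
clock: 8.67
tool_pos: [0.5026, 0.1583, 0.1517]
tcp_rot: [-0.0, 1.0, 0.017, 0.001]
contact_force: [0.3, 0.2, 0.3]
width: 0.0835
grip_force: 0.0
shift mm [-57.9  97.1  21.6] turn 0.0 q [ 0.26  0.23  2.12 -0.    0.79  1.8 ] t 8.6667
```

```bash
python3 -m crank '{"plan":[[[-0.018,0.032,0],0],[[-0.036,0.064,0],0],[[-0.057,0.097,0.005],0],[[-0.057,0.097,0.019],0],[[-0.057,0.097,0.019],0]]}' && python3 to.py .448 .0593 .078 .033
python3 - <<'E'
from h import *
crop("scene",200,130,180,120,4,"s3")
E
```

```text
clock: 9.08
tool_pos: [0.447, 0.058, 0.1298]
tcp_rot: [0.0, 1.0, 0.016, -0.001]
contact_force: [-0.7, -0.4, -0.6]
width: 0.0831
grip_force: 0.0
shift mm [ 1.1 -1.2 51.8] turn -0.1 q [0.08 0.16 2.27 0.   0.72 1.62] t 9.0833
```

View pics/s3.png

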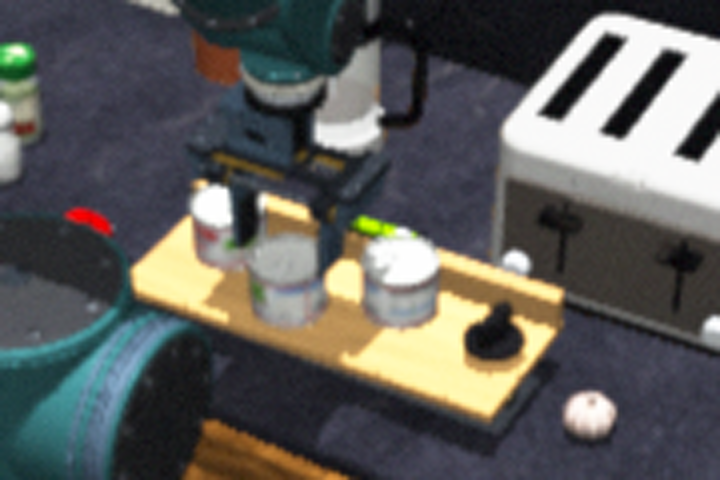

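The left and right tins are back and upright, lids at crop (225,205) and (400,260). The gripper straddles the mid tin at crop (288,260), so I descend, grip and drag.

```bash
python3 -m crank '{"plan":[[[0.001,-0.001,0.012],0],[[0.001,-0.001,0.024],0],[[0.001,-0.001,0.036],0],[[0.001,-0.001,0.05],0],[[0.001,-0.001,0.05],0]]}' && python3 -m crank '{"plan":[[[0,0,0],0],[[0,0,0],0],[[0,0,0],0],[[0,0,0],0],[[0,0,0],0]]}' -1 6
```

```text
clock: 9.55
tool_pos: [0.4492, 0.061, 0.0796]
tcp_rot: [0.0, 1.0, 0.017, -0.001]
contact_force: [-0.5, -1.2, -0.4]
width: 0.0831
grip_force: 0.0
clock: 9.97
tool_pos: [0.4498, 0.0604, 0.0815]
tcp_rot: [-0.0, 1.0, 0.017, 0.001]
contact_force: [1.0, 2.2, 0.9]
width: 0.0757
grip_force: 6.0
```

```bash
python3 -m crank '{"plan":[[[0.006,0,0],0],[[0.012,0,0],0],[[0.018,0,0],0],[[0.024,0,0],0],[[0.03,0,0],0]]}' && python3 -m crank '{"plan":[[[0.004,0,0],0],[[0.008,0,0],0],[[0.012,0,0],0]]}' && python3 -m crank '{"plan":[[[0.002,0,0],0],[[0.004,0,0],0],[[0.007,0,0],0]]}' && python3 -m crank '{"plan":[[[0.001,0,0],0],[[0.002,0,0],0],[[0.003,0,0],0]]}' && python3 -m crank '{"plan":[[[0.001,0,0],0],[[0.002,0,0],0],[[0.003,0,0],0]]}'
```

```text
clock: 10.38
tool_pos: [0.48, 0.0613, 0.0808]
tcp_rot: [0.0, 1.0, 0.017, -0.0]
contact_force: [-3.9, -0.5, 4.5]
width: 0.0758
grip_force: 6.0
clock: 10.63
tool_pos: [0.4915, 0.0617, 0.0807]
tcp_rot: [0.0, 1.0, 0.017, -0.0]
contact_force: [-2.9, -0.1, 4.6]
width: 0.0762
grip_force: 6.0
clock: 10.88
tool_pos: [0.4981, 0.0619, 0.0807]
tcp_rot: [0.0, 1.0, 0.017, -0.0]
contact_force: [-3.4, 0.2, 4.5]
width: 0.0758
grip_force: 6.0
clock: 11.13
tool_pos: [0.5004, 0.062, 0.0805]
tcp_rot: [0.0, 1.0, 0.017, -0.001]
contact_force: [-7.6, 1.4, 3.0]
width: 0.076
grip_force: 6.0
clock: 11.38
tool_pos: [0.5031, 0.0621, 0.0803]
tcp_rot: [0.0, 1.0, 0.017, -0.001]
contact_force: [-7.6, 1.3, 0.4]
width: 0.0761
grip_force: 6.0
```

```bash
python3 -m crank '{"plan":[[[0,0,0],0],[[0,0,0],0],[[0,0,-0.02],0],[[0,0,-0.05],0],[[0,0,-0.08],0]]}' 0.824
python3 - <<'E'
from h import *
P=at("top",(325.1,180.5),.075);print(P)
# scene check: wing tip etc. projected
ax=np.array([1,.033,0])
for z in(.075,.103):print(proj("scene",[P*[1,1,0]+[0,0,z]]),proj("scene",[P*[1,1,0]+[0,0,z]+.023*ax,P*[1,1,0]+[0,0,z]-.023*ax]).tolist())
im=crop("scene",200,130,180,120,4,"s4")
E
python3 to.py .476 -.148 .15 .033
```

```text
clock: 11.8
tool_pos: [0.504, 0.0621, 0.1614]
tcp_rot: [0.0, 1.0, 0.017, -0.0]
contact_force: [0.0, -0.1, -0.3]
width: 0.0833
grip_force: 0.0
[ 0.47727907 -0.14836216  0.075     ]
[[323.15487981 214.07769829]] [[325.8970992164692, 210.6204809883803], [320.3720296498807, 217.5867099142195]]
[[323.5144972  208.31196875]] [[326.27919547350746, 204.86647813849586], [320.70851318008005, 211.8094262078534]]
shift mm [-38.2 209.2  16.8] turn 0.0 q [0.08 0.18 2.15 0.   0.81 1.61] t 11.85
```

View pics/s4.png

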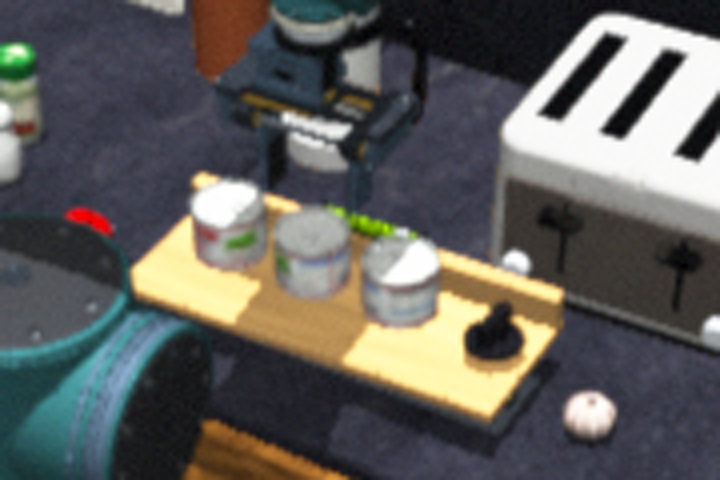

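All three tins stand upright in a row at the fence, lids at crop (228,205), (312,230) and (400,258). The knob flange is at crop (494,338), i.e. full-image (323.5,214.5), which agrees with the prediction (323.2,214.1). Now to the knob.

```bash
python3 -m crank '{"plan":[[[-0.008,0.041,0],0],[[-0.016,0.082,0],0],[[-0.024,0.123,0],0],[[-0.032,0.164,0],0],[[-0.037,0.204,0.005],0]]}' 0.2 && python3 to.py .4773 -.1484 .15 .033
```

```text
clock: 12.27
tool_pos: [0.474, -0.1451, 0.1566]
tcp_rot: [0.0, 1.0, 0.017, 0.001]
contact_force: [1.6, 0.7, 0.6]
width: 0.0557
grip_force: 0.0
shift mm [3.1 3.4 6.7] turn 0.1 q [-0.34  0.17  2.18 -0.    0.79  1.19] t 12.2667
```

```bash
python3 -m crank '{"plan":[[[0.002,0.004,0.01],0],[[0.002,0.004,0.015],0],[[0.002,0.004,0.015],0],[[0.002,0.004,0.015],0]]}' && python3 to.py .4773 -.1484 .098 .033
```

```text
clock: 12.6
tool_pos: [0.4761, -0.1459, 0.1405]
tcp_rot: [-0.0, 1.0, 0.017, -0.0]
contact_force: [0.6, 0.1, -0.1]
width: 0.0546
grip_force: 0.0
shift mm [ 1.1  2.5 42.5] turn 0.1 q [-0.34  0.21  2.18  0.    0.76  1.19] t 12.6
```

```bash
python3 -m crank '{"plan":[[[0.001,0.0025,0.012],0],[[0.001,0.0025,0.024],0],[[0.001,0.0025,0.034],0],[[0.001,0.0025,0.041],0],[[0.001,0.0025,0.041],0]]}' && python3 -m crank '{"plan":[[[0,0,0],0],[[0,0,0],0],[[0,0,0],0],[[0,0,0],0],[[0,0,0],0]]}' -1 10
```

```text
clock: 13.02
tool_pos: [0.4763, -0.1487, 0.0979]
tcp_rot: [-0.001, 1.0, 0.017, -0.001]
contact_force: [1.0, -0.5, -0.1]
width: 0.0548
grip_force: 0.0
clock: 13.43
tool_pos: [0.4775, -0.1494, 0.1002]
tcp_rot: [0.0, 1.0, 0.017, 0.0]
contact_force: [0.6, 8.4, 0.7]
width: 0.0243
grip_force: 4.2
```

```bash
python3 -m crank '{"plan":[[[0,0,0],0],[[0,0,0],0],[[0,0,0],0]]}'
python3 - <<'E'
from h import *
print(r.get_obs()["torque"]);crop("scene",200,130,180,120,4,"s5")
E
```

```text
clock: 13.68
tool_pos: [0.4769, -0.1485, 0.0997]
tcp_rot: [-0.001, 1.0, 0.017, -0.0]
contact_force: [0.3, 11.6, -0.5]
width: 0.0219
grip_force: 10.0
[ 1.95534497 -0.07415034 -0.02835151]
```

View pics/s5.png

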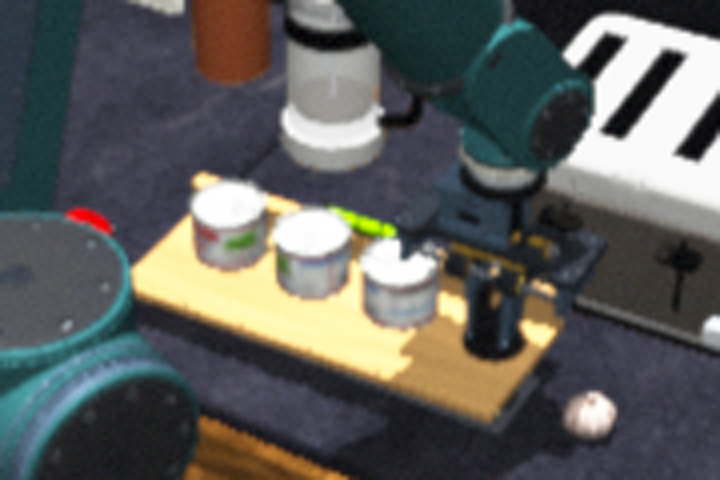

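The fingers are on the wing but off centre. The +y force means the left finger touches first, so I shift the TCP to +y.

```bash
python3 -m crank '{"plan":[[[0,-0.001,0],0],[[0,-0.002,0],0],[[0,-0.003,0],0],[[0,-0.003,0],0],[[0,-0.003,0],0]]}' && python3 -c "
from h import *
print(r.get_obs()['torque'])"
```

```text
clock: 14.15
tool_pos: [0.478, -0.1476, 0.1004]
tcp_rot: [0.001, 1.0, 0.017, 0.001]
contact_force: [-0.7, -14.7, -1.3]
width: 0.0216
grip_force: 10.0
[-2.54969004  0.08212409  0.00972628]
```

```bash
python3 -m crank '{"plan":[[[0,0.0017,0],0],[[0,0.0017,0],2],[[0,0.0017,0],4],[[0,0.0017,0],6],[[0,0.0017,0],6]]}' && python3 -c "
from h import *
print(r.get_obs()['torque'])"
```

```text
clock: 14.57
tool_pos: [0.4771, -0.1479, 0.0999]
tcp_rot: [-0.0, 0.999, -0.036, -0.0]
contact_force: [-1.5, 1.2, 1.8]
width: 0.0219
grip_force: 10.0
[0.32882831 0.24520387 0.05943032]
```

```bash
python3 -m crank '{"plan":[[[0,0,0],2],[[0,0,0],4],[[0,0,0],6],[[0,0,0],8],[[0,0,0],8]]}' && python3 -c "
from h import *
print(r.get_obs()['torque']);crop('scene',290,170,80,60,10,'s6')"
```

```text
clock: 14.98
tool_pos: [0.4764, -0.1474, 0.0995]
tcp_rot: [-0.0, 0.994, -0.106, -0.001]
contact_force: [-2.1, 7.9, 0.8]
width: 0.022
grip_force: 10.0
[1.12082853 0.45712615 0.12785364]
```

View pics/s6.png

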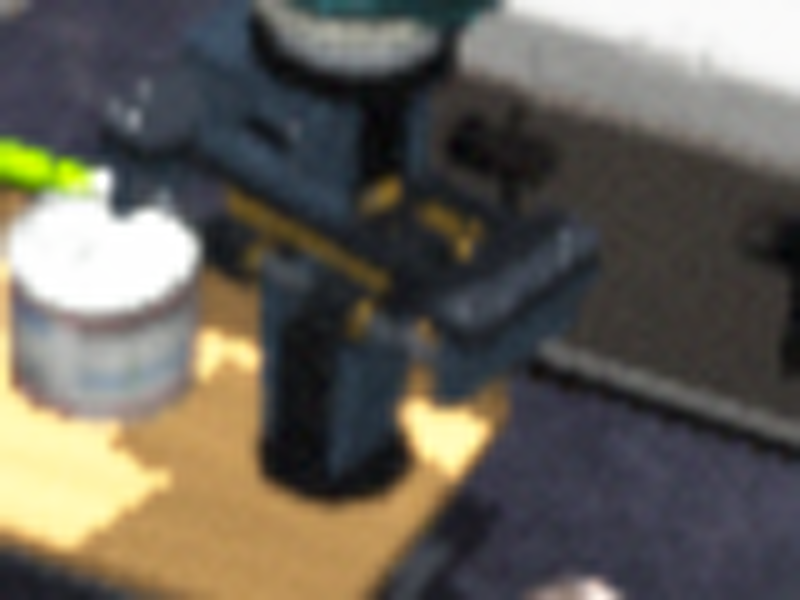

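```bash
python3 -m crank '{"plan":[[[0,0,0],0],[[0,0,0],0],[[0,0,0],0],[[0,0,0],0]]}' -1 40 && python3 -c "
from h import *
print(r.get_obs()['torque'],r.get_obs()['grip_force'])"
```

```text
clock: 15.37
tool_pos: [0.4764, -0.1475, 0.0995]
tcp_rot: [-0.0, 0.995, -0.105, -0.001]
contact_force: [-2.6, 6.8, 1.0]
width: 0.0209
grip_force: 40.0
[1.17556337 0.4820306  0.1804846 ] 39.98890042304993
```

The knob is gripped and turns with the tool: the torque is about 0.15–0.18 N m, the stated screw friction. Next I press down and watch the force.

```bash
python3 -m crank '{"plan":[[[0,-0.0008,0.002],0],[[0,-0.0008,0.004],0],[[0,-0.0008,0.006],0],[[0,-0.0008,0.006],0]]}' && python3 -m crank '{"plan":[[[0,0,0.003],0],[[0,0,0.006],0],[[0,0,0.006],0]]}'
```

```text
clock: 15.7
tool_pos: [0.4776, -0.1479, 0.0939]
tcp_rot: [0.0, 0.995, -0.104, 0.0]
contact_force: [-4.7, -6.6, 5.5]
width: 0.0211
grip_force: 39.9
clock: 15.95
tool_pos: [0.4782, -0.1485, 0.0882]
tcp_rot: [0.001, 0.995, -0.104, 0.001]
contact_force: [-3.1, -12.9, 7.9]
width: 0.0211
grip_force: 40.0
```

```bash
python3 -m crank '{"plan":[[[0,0.0012,0.001],0],[[0,0.0012,0.002],0],[[0,0.0012,0.002],0]]}' && python3 -m crank '{"plan":[[[0,0,0.001],0],[[0,0,0.002],0],[[0,0,0.002],0]]}'
```

```text
clock: 16.2
tool_pos: [0.4778, -0.149, 0.0864]
tcp_rot: [0.0, 0.995, -0.105, 0.001]
contact_force: [-3.6, -2.3, 12.7]
width: 0.0209
grip_force: 40.0
clock: 16.45
tool_pos: [0.4788, -0.1492, 0.0853]
tcp_rot: [0.0, 0.995, -0.105, 0.001]
contact_force: [-4.6, 0.6, 27.4]
width: 0.0208
grip_force: 40.0
```

```bash
python3 -m crank '{"plan":[[[0,0,-0.001],0],[[0,0,-0.001],0],[[0,0,-0.001],0],[[0,0,-0.001],0],[[0,0,-0.001],0]]}' && python3 -m crank '{"plan":[[[0,0,0],0],[[0,0,0],0],[[0,0,0],0],[[0,0,0],0],[[0,0,0],0]]}'
python3 - <<'E'
from h import *
ims={n:camera(n) for n in("top","scene")}
a=cv2.resize(ims["top"][145:175,250:300],(750,450)[:2],interpolation=cv2.INTER_CUBIC)[:, :]
b=ims["scene"][170:200,270:310]
a=cv2.resize(ims["top"][150:168,252:298],(782,306),interpolation=cv2.INTER_CUBIC);b=cv2.resize(ims["scene"][175:194,266:315],(782,290),interpolation=cv2.INTER_CUBIC)
cv2.imwrite("pics/b1.png",np.vstack([a,b])[...,::-1])
E
```

```text
clock: 16.87
tool_pos: [0.4782, -0.1491, 0.0859]
tcp_rot: [0.0, 0.995, -0.105, 0.001]
contact_force: [-4.0, -1.4, 18.5]
width: 0.0207
grip_force: 40.0
clock: 17.28
tool_pos: [0.4782, -0.1491, 0.0859]
tcp_rot: [0.0, 0.995, -0.105, 0.001]
contact_force: [-3.5, -1.1, 17.8]
width: 0.0215
grip_force: 40.0
```

View pics/b1.png

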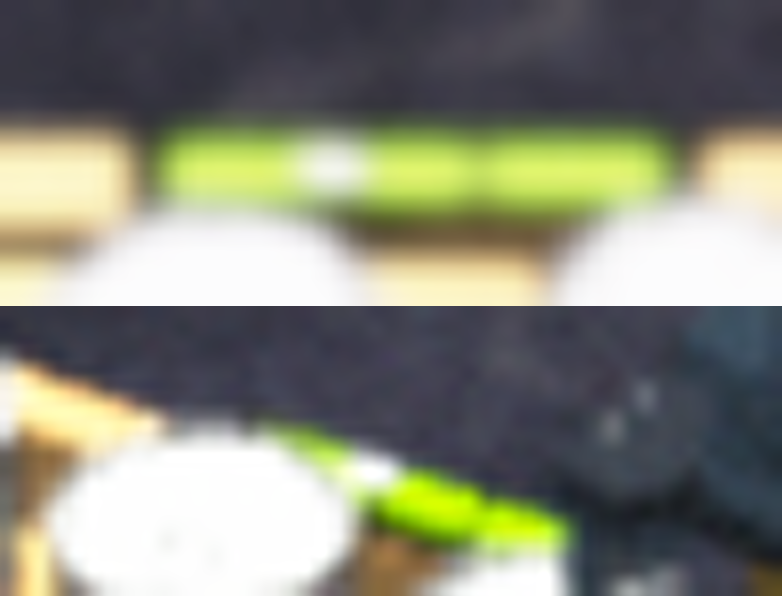

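The top view shows the vial from px 158 to 672 (mid 415), the right line at 478 and the bubble at 332, about 16 mm left of the middle. That needs roughly 0.74 rad (42°) clockwise.

```bash
cat > bub.py <<'E'
from h import *
im=camera("top")[150:168,252:298].astype(float);L=cv2.resize(im,None,fx=10,fy=10,interpolation=cv2.INTER_CUBIC)
row=L[85:112].mean(0)   # rows through the vial
g=(row[:,1]-row[:,2])   # green minus blue: high on the tube, low at the bubble
inside=(row[:,1]>150)&(row[:,1]-row[:,0]>10);xs=np.nonzero(inside)[0];a,b=xs.min(),xs.max()
w=np.clip(row[a:b,2]-150,0,None);c=a+(np.arange(b-a)*w).sum()/w.sum()
mid=(a+b)/2;print("vial px",a,b,"bubble",round(c,1),"offset mm",round((c-mid)*100/(b-a),2),"w",w.sum().round())
o=r.get_obs();print(o["clock"],o["contact_force"].round(1),o["torque"].round(2),o["tool_pos"].round(4))
E
python3 bub.py; python3 -m crank '{"plan":[[[0,0,0],5],[[0,0,0],10],[[0,0,0],15],[[0,0,0],20],[[0,0,0],20]]}'; python3 bub.py
```

```text
vial px 95 393 bubble 195.2 offset mm -16.38 w 1885.0
17.4333 [-4.2 -0.5 17.7] [-0.1   0.75 -0.  ] [ 0.4782 -0.1491  0.0859]
clock: 17.85
tool_pos: [0.4778, -0.1481, 0.0857]
tcp_rot: [-0.0, 0.96, -0.279, 0.0]
contact_force: [-3.0, 9.7, 19.9]
width: 0.0209
grip_force: 40.0
vial px 95 393 bubble 199.3 offset mm -15.0 w 2690.0
17.9 [-3.3 11.2 20.3] [2.07 0.49 0.02] [ 0.4778 -0.1482  0.0857]
```

```bash
python3 -m crank '{"plan":[[[-0.0004,-0.0007,0],0],[[-0.0004,-0.0007,0],0],[[-0.0004,-0.0007,0],0],[[-0.0004,-0.0007,0],0],[[-0.0004,-0.0007,0],0]]}'; python3 -m crank '{"plan":[[[0,0,0],0],[[0,0,0],0],[[0,0,0],0],[[0,0,0],0],[[0,0,0],0]]}';python3 bub.py
```

```text
clock: 18.32
tool_pos: [0.4782, -0.1479, 0.0859]
tcp_rot: [-0.0, 0.961, -0.276, 0.001]
contact_force: [-3.9, 3.0, 18.6]
width: 0.0208
grip_force: 40.0
clock: 18.73
tool_pos: [0.4782, -0.1479, 0.0859]
tcp_rot: [-0.0, 0.961, -0.276, 0.001]
contact_force: [-3.3, 3.5, 18.5]
width: 0.0206
grip_force: 40.0
vial px 95 393 bubble 216.1 offset mm -9.35 w 2618.0
18.7833 [-3.1  3.8 18.7] [0.77 0.57 0.  ] [ 0.4782 -0.1479  0.0859]
```

Twenty degrees moved the bubble by 7 mm, as expected. I continue with 24°.

```bash
python3 -m crank '{"plan":[[[0,0,0],6],[[0,0,0],12],[[0,0,0],18],[[0,0,0],24],[[0,0,0],24]]}'; python3 -m crank '{"plan":[[[0,0,0],0],[[0,0,0],0],[[0,0,0],0],[[0,0,0],0],[[0,0,0],0]]}';python3 -m crank '{"plan":[[[0,0,0],0],[[0,0,0],0],[[0,0,0],0],[[0,0,0],0],[[0,0,0],0]]}'; python3 -m crank '{"plan":[[[0,0,0],0],[[0,0,0],0],[[0,0,0],0],[[0,0,0],0],[[0,0,0],0]]}'; python3 bub.py
```

```text
clock: 19.2
tool_pos: [0.4779, -0.1471, 0.0857]
tcp_rot: [-0.001, 0.881, -0.473, 0.0]
contact_force: [-1.8, 15.0, 21.2]
width: 0.0208
grip_force: 40.0
clock: 19.62
tool_pos: [0.478, -0.1471, 0.0857]
tcp_rot: [-0.001, 0.883, -0.47, 0.0]
contact_force: [-2.1, 14.5, 20.1]
width: 0.0206
grip_force: 40.0
clock: 20.03
tool_pos: [0.478, -0.1471, 0.0857]
tcp_rot: [-0.001, 0.883, -0.47, 0.0]
contact_force: [-1.6, 14.7, 20.6]
width: 0.0208
grip_force: 40.0
clock: 20.45
tool_pos: [0.478, -0.1471, 0.0857]
tcp_rot: [-0.001, 0.883, -0.47, 0.0]
contact_force: [-1.8, 14.4, 20.1]
width: 0.0211
grip_force: 40.0
vial px 91 393 bubble 240.4 offset mm -0.53 w 2732.0
20.5 [-1.3 14.  19.8] [ 2.7   0.25 -0.05] [ 0.478  -0.1471  0.0857]
```

```bash
python3 -m crank '{"plan":[[[-0.0005,-0.0004,-0.0003],1],[[-0.0009,-0.0006,-0.0006],1],[[-0.0009,-0.0006,-0.0006],1],[[-0.0009,-0.0006,-0.0006],1],[[-0.0009,-0.0006,-0.0006],1]]}'; python3 -m crank '{"plan":[[[0,0,0],0],[[0,0,0],0],[[0,0,0],0],[[0,0,0],0],[[0,0,0],0]]}';python3 -m crank '{"plan":[[[0,0,0],0],[[0,0,0],0],[[0,0,0],0],[[0,0,0],0],[[0,0,0],0]]}'; python3 bub.py
python3 - <<'E'
from h import *
t=camera("top");s=camera("scene")
a=cv2.resize(t[150:168,252:298],(782,306),interpolation=cv2.INTER_CUBIC);b=cv2.resize(s[150:170+40,230:350],(782,391-100),interpolation=cv2.INTER_CUBIC)
cv2.imwrite("pics/b2.png",np.vstack([a,b])[...,::-1])
row=t[158:161,252:298].astype(float).mean(0);print(row[8:42].astype(int).tolist())
E
```

```text
clock: 20.92
tool_pos: [0.478, -0.1467, 0.0862]
tcp_rot: [-0.0, 0.879, -0.477, 0.001]
contact_force: [-1.8, 3.2, 13.5]
width: 0.0209
grip_force: 40.0
clock: 21.33
tool_pos: [0.478, -0.1467, 0.0862]
tcp_rot: [-0.0, 0.879, -0.477, 0.001]
contact_force: [-2.9, 3.6, 14.0]
width: 0.0211
grip_force: 40.0
clock: 21.75
tool_pos: [0.478, -0.1467, 0.0862]
tcp_rot: [-0.0, 0.879, -0.477, 0.001]
contact_force: [-1.1, 4.0, 13.1]
width: 0.0212
grip_force: 40.0
vial px 92 393 bubble 245.9 offset mm 1.13 w 2569.0
21.8 [-1.8  3.8 13.4] [0.8  0.33 0.14] [ 0.478  -0.1467  0.0862]
[[121, 124, 80], [135, 162, 73], [173, 205, 87], [191, 220, 97], [196, 224, 100], [196, 224, 99], [195, 224, 98], [194, 223, 96], [194, 223, 95], [194, 223, 95], [192, 221, 93], [181, 213, 88], [165, 198, 83], [179, 207, 106], [207, 222, 161], [222, 229, 207], [228, 231, 224], [225, 229, 218], [207, 217, 178], [178, 201, 121], [178, 208, 94], [189, 219, 92], [194, 223, 95], [194, 223, 95], [194, 223, 95], [194, 223, 95], [194, 223, 94], [194, 223, 95], [194, 223, 96], [184, 215, 92], [158, 188, 83], [121, 137, 77], [144, 134, 98], [208, 187, 141]]
```

View pics/b2.png

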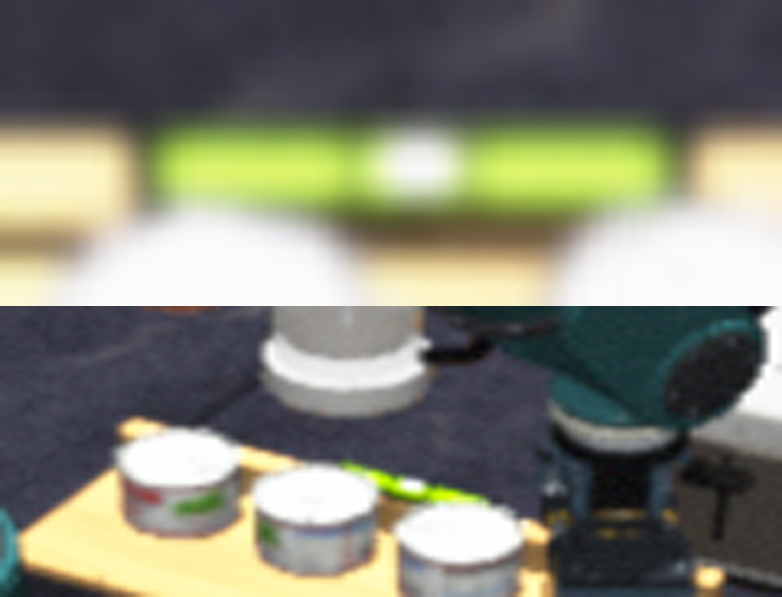

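The tins are still upright at the fence. The bubble is at px 418 against a middle of about 413, roughly 1.2 mm right, so I trim 3° back.

```bash
python3 -m crank '{"plan":[[[0,0,0],-2],[[0,0,0],-3.5],[[0,0,0],-3.5],[[0,0,0],-3.5],[[0,0,0],-3.5]]}'; for i in 1 2; do python3 -m crank '{"plan":[[[0,0,0],0],[[0,0,0],0],[[0,0,0],0],[[0,0,0],0],[[0,0,0],0]]}' >/dev/null; done; python3 bub.py;python3 -m crank '{"plan":[[[0,0,0],0],[[0,0,0],0],[[0,0,0],0],[[0,0,0],0],[[0,0,0],0]]}';python3 bub.py
```

```text
clock: 22.32
tool_pos: [0.4781, -0.1468, 0.0862]
tcp_rot: [-0.0, 0.893, -0.45, 0.001]
contact_force: [-0.8, 2.1, 13.2]
width: 0.0207
grip_force: 40.0
vial px 91 394 bubble 243.0 offset mm 0.17 w 2888.0
23.2 [-1.2  2.2 12.7] [0.54 0.34 0.04] [ 0.4781 -0.1468  0.0862]
clock: 23.62
tool_pos: [0.478, -0.1468, 0.0862]
tcp_rot: [-0.0, 0.893, -0.45, 0.001]
contact_force: [-1.8, 2.9, 13.2]
width: 0.021
grip_force: 40.0
vial px 92 394 bubble 243.0 offset mm 0.01 w 2896.0
23.6667 [-1.8  2.5 12.8] [ 0.5   0.33 -0.07] [ 0.478  -0.1468  0.0862]
```

```bash
python3 -c "
from rig import r
print(r.job_done())"
```

```text
the job is handed in; nothing more can be done
None
```

The job is handed in at about 23.7 s: all three tins stand upright against the fence, and the knob is still gripped and pressed home at about 13 N with the bubble within about 0.2 mm of the middle; the grip read about 21 mm wide, not the 14 mm given for the wing, but it held and turned the knob.

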